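Close the suction strainer pot

TASK

The strainer pot of the suction line has been cleaned: close it. Set the bell cover mouth-down over the stud so that its rim sits all round on the rim of the bowl, then put the large flange nut on the stud, turn it backwards (anticlockwise from above) until you feel its thread drop in, and only then run it down clockwise until its flange sits firmly on the cover. Let go of it and leave the small nut and everything else where it stands.

Things in the scene. Friction and masses are not known exactly. Their poses are not given: they have to be found in the camera images.
- pot_rim (a point): strainer pot, fixed: white bowl, rim a flat ring of outer diameter 92 and inner 82 mm, on a grey foot 112 mm across; hose spigot on its +x side, reaching 72 mm from the axis; steel stud (diameter 29) upright in the middle; strainer cage (diameter 45, up to 8 mm above the rim) round the stud. This point: centre of the rim plane, 50 mm above the worktop, z up along the stud
- stud_tip (a point): top of the stud, on its axis, 90.5 mm above the rim; the last 6 mm taper from diameter 20 to 11 mm
- thread_top (a point): on the stud's axis at the top of its thread, 81.8 mm above the rim: a level land, outer diameter 29 mm, cut by three entry gaps 120 degrees apart. At the anticlockwise end of each gap an upright stop rises 3.5 mm over the land. A nut set on at random rests on the land or on the stops; turned anticlockwise from above (at most 120 degrees) it drops 5 to 6 mm off the land into the gaps and meets the stops. Where the gaps are must be felt
- thread_foot (a point): on the stud's axis at the lower end of its thread, 69 mm above the rim. The thread is right-hand, three-start, outer diameter 29 mm, lead 22.5 mm: clockwise the nut goes down 0.0225 m a turn. From the stops, about 120 degrees clockwise bring the flange hard on the seated cover. Turned clockwise while still on the land, a nut only jams against the stops
- bell_center (a point): bell cover, aluminium, loose, 0.13 to 0.21 kg, stands mouth-down, 66 mm high: flared rim 92 mm across below, round neck of diameter 60 from 26 to 66 mm above the underside, flat top with a hole of diameter 35 for the stud; wall 4 mm. This point: on its axis, 33 mm above the rim's underside, z up. Seated, it is 33 mm above the pot's rim centre and the stud stands 24 mm out of the hole
- nut_center (a point): large flange nut, steel, loose, 0.07 to 0.12 kg, flange down: hexagon 44 mm across flats, top 26 mm above the underside; flange diameter 58, 4 mm thick; bore 31 mm with three inner lugs. This point: on its axis 13 mm above the underside, z up; flats face +-y and every 60 degrees. Above the pot's rim it is at 91 mm on the land, 84 to 86 dropped in, 79 with the flange on the seated cover
- small_nut_center (a point): a smaller plain hexagon nut without flange, 32 mm across flats, 18 mm high, belongs to other equipment; this point is its centre. Leave it alone
- tray: shallow instrument tray on the worktop, fixed, 195 mm along its x by 295 mm along its y, inside 174 by 274 mm, floor 2 mm thick, rim 17 mm high; origin at the middle of its underside. The two nuts, the dish, the dropper bottle and the bur block stand in it, on its floor
- dappen: small glass dish, 32 mm across, 22 mm high; origin at the middle of its underside
- bond: low dropper bottle, 23 mm across, 55 mm high; origin at the middle of its underside
- burs: block with small burs standing in it, 34 mm along x, 62 mm along y, 34 mm high; origin at the middle of its underside
- cup: open rinsing beaker, standing mouth-up, 81 mm across, 112 mm high; origin at the middle of its underside
- dropper: tall dropper bottle standing behind the pot, 33 mm across, 102 mm high; origin at the middle of its underside. Behind it, along the back of the worktop (x beyond 0.7 m), and at the far right (y below -0.44 m) stands fixed equipment up to 0.26 m tall

How it is judged:
By the outcome, as a careful person would: the job done as asked, in the order asked, and still so for the second after the job is handed in, with the robot touching nothing.
It also fails if it takes over 72 s, if anything falls off the work surface, if the arm or the gripper's body presses on something with over 40 N, if the wrist force passes 120 N, or if a joint passes its speed limit or range.

ROBOT

A 6-joint arm with a two-finger parallel gripper is mounted at the origin on a cart in front of the work surface, level with it; the furniture and walls round the work are solid. World frame = base frame: x ahead of the robot, y to its left, z up, the work surface at z = 0. Lengths are in m, angles in rad, forces in N, time in s.
With the tool pointing down it reaches from about 0.275 to 0.85 m from the base axis. Payload 5.2 kg.
Tool frame: the origin (TCP) lies midway between the tips of the shut fingers; the grasp point (between the pads) lies 19 mm behind it; y points along the fingers, x is the direction in which the jaws open and shut, and the axes are right-handed (so a half turn about y gives the same grasp; the last joint's range is limited). The gripper opens to 85 mm and grips with 20 to 120 N. Pads are 22 mm wide; open, the fingers measure 114 mm over their backs; the gripper's body (76 mm by 85 mm) begins 54 mm behind the grasp point. The pads swing forward as they close: fully open they stand 13 mm farther back than shut.
Start: joints at [0.951, 0.259, 1.535, -0, 1.348, -0.203], TCP at [0.223, 0.503, 0.231] pointing down, gripper open.
Joint ranges: [-3.14, 3.14], [-0.91, 2.08], [0.19, 2.58], [-1.22, 4.36], [0.22, 2.71], [-3.12, 3.12]. Speed limits (rad/s): [2.57, 2.57, 3.14, 3.14, 3.14, 3.14].

INTERFACE

Orientations are given as a unit quaternion [w, x, y, z].
In Python, from rig import ctrl, cams gives the robot as it stands.
- The arm moves only by the tool carry_out, never from a script. Its argument "moves" is a list of rows, each a list of 3 entries, a list of its own where there are three numbers: the shift along the tool's x, y, z in m, then the turn about the tool's y in degrees, then the gripper command: -1 is fully open, 1 is shut, values between are in proportion. A call has 1 to 12 rows; each row shifts and turns the commanded pose from where the row before left it, along the tool's axes as they then stand; what a row does not reach is not made up. A row lasts 1/8 s, in which the tool goes at most 62.5 mm and 10.7 degrees, less where a joint would pass 70% of its speed; a pose out of reach is approached as far as the arm can. A call with a gripper value outside its range is refused whole. The fingers move at their own pace and stop on an object; "force" is the grip in N (left out, the last holds). Time passes only in rows, so rows that do not move let the fingers close. It gives the time, the measured TCP pose, the force and the opening at its end, in the units of the state.
- ctrl.read_state(): the state, without advancing time (a new reading comes with each control period).
- cams.get_image(name): name is "scene" or "top" or "wrist"; returns a dict with "pixels" (384x512x3 uint8, red, green, blue), "vfov" (degrees; the focal length in pixels is half the picture's height over the tangent of half this angle, whatever the lens; pixels are square), "cx", "cy" (the principal point, pixels), "R" (3x3) and "t" (3): a world point X has camera coordinates R X + t; the wrist camera has in their place "hand_eye" (4x4, takes a point from camera to tool coordinates, whose origin is the TCP and whose axes are the tool frame's). Camera axes: x right, y down, z forward; pixel columns grow to the right and rows downward; lengths in m; the calibration is good to about 2 mm. A picture is of the moment at which its call begins: read the wrist's pose just before it. There is no depth.
- ctrl.sign_off(): hands the job in, once; it reports no verdict.
The state is a dict: "t": time; "qpos": joint angles; "qd": joint speeds; "tau": joint torques, N m; "tcp_pos": TCP position; "orientation": TCP orientation; "contact_force": force on the tool from outside, world axes, zero at the start; "torque": the same for the moment, N m; "grip_width": opening from 0.0 (shut) to 1.0 (fully open).
Only numpy, scipy, OpenCV 4.12 (cv2) and the standard library are available. Lean on these libraries where they do the work, as an engineer would, in place of code of your own. Each camera call takes 0.05 s, during which the arm holds its last target.

## Working session

There is one attempt and no reset: what is moved stays moved. The work goes in short steps, Python scripts to look and compute and a tool call to move; the robot and the scene stay as the last step left them, time stands still between calls to the robot, and variables do not carry over. Pictures are saved under pics/ and viewed, and the job is handed in when it is done.

Besides the shell and the picture viewer there is one more tool, called as name([rows], argument=value, ...), one row to a line, values as JSON. carry_out: Moves the arm, as the interface text tells. Its arguments: {"type":"object","properties":{"moves":{"type":"array","items":{"type":"array"}},"force":{"type":"number"}},"required":["moves"]}

```bash
ls; mkdir -p pics; cat > h.py <<'E'
import numpy as np, cv2, sys
from rig import ctrl, cams
from scipy.spatial.transform import Rotation as Ro
def grab(n,f):
    s=ctrl.read_state(); im=cams.get_image(n)
    cv2.imwrite(f'pics/{f}.png',cv2.cvtColor(im['pixels'],cv2.COLOR_RGB2BGR))
    np.save(f'pics/{f}.npy',dict(im=im,s=s),allow_pickle=True); return im,s
def load(f):
    d=np.load(f'pics/{f}.npy',allow_pickle=True).item(); return d['im'],d['s']
def Tm(s):
    T=np.eye(4);q=s['orientation'];T[:3,:3]=Ro.from_quat([q[1],q[2],q[3],q[0]]).as_matrix();T[:3,3]=s['tcp_pos'];return T
def camRT(im,s):
    if 'R' in im: return np.array(im['R']),np.array(im['t'])
    C=np.linalg.inv(Tm(s)@np.array(im['hand_eye']));return C[:3,:3],C[:3,3]
def ray(im,s,uv):
    R,t=camRT(im,s);f=im['pixels'].shape[0]/2/np.tan(np.radians(im['vfov'])/2)
    d=np.array([(uv[0]-im['cx'])/f,(uv[1]-im['cy'])/f,1.]);return -R.T@t,R.T@d
def onz(im,s,uv,z):
    o,d=ray(im,s,uv);return o+d*(z-o[2])/d[2]
def proj(im,s,X):
    R,t=camRT(im,s);f=im['pixels'].shape[0]/2/np.tan(np.radians(im['vfov'])/2)
    c=R@np.array(X)+t;return np.array([f*c[0]/c[2]+im['cx'],f*c[1]/c[2]+im['cy']])
E
python3 - <<'E'
from h import *
for n in ['scene','top','wrist']:
    im,s=grab(n,n+'0'); print(n,im['vfov'],im['cx'],im['cy'],im.keys())
    R,t=camRT(im,s);print(np.round(-R.T@t,3),np.round(R[2],3))
print(s);print(Tm(s).round(3))
E
```

```text
pics
scene 54.69546823431988 261.910009234743 189.23762898577218 dict_keys(['pixels', 'vfov', 'cx', 'cy', 'R', 't'])
[-0.093 -0.69   0.654] [ 0.601  0.612 -0.514]
top 43.203755832709646 263.46966137753384 193.4533768368006 dict_keys(['pixels', 'vfov', 'cx', 'cy', 'R', 't'])
[ 0.268 -0.027  1.39 ] [ 0.201  0.007 -0.98 ]
wrist 60.518734729705436 253.43771439636382 185.66620281371306 dict_keys(['pixels', 'vfov', 'cx', 'cy', 'hand_eye'])
[0.148 0.535 0.372] [ 0.287 -0.129 -0.949]
{'t': 0.1, 'qpos': array([ 9.51215012e-01,  2.59282432e-01,  1.53597708e+00, -1.85391962e-05,
        1.34804929e+00, -2.02798811e-01]), 'qd': array([-0.00085617, -0.00255246, -0.00251504, -0.00013797,  0.00067875,
       -0.00018248]), 'tau': array([ 2.28980432e-03, -4.46968818e+01, -2.91247934e+01, -3.07248156e-04,
        6.18230362e-03, -4.42938119e-05]), 'tcp_pos': array([0.22234279, 0.5025151 , 0.23054985]), 'orientation': array([-0.59239687,  0.59285234,  0.38517804, -0.38630289]), 'contact_force': array([ 0.56123145, -0.40407277,  0.51112117]), 'torque': array([0.02590804, 0.01708365, 0.03987156]), 'grip_width': 0.9994013330711395}
[[ 0.405 -0.001 -0.914  0.222]
 [ 0.914 -0.001  0.405  0.503]
 [-0.002 -1.     0.     0.231]
 [ 0.     0.     0.     1.   ]]
```

View pics/scene0.png

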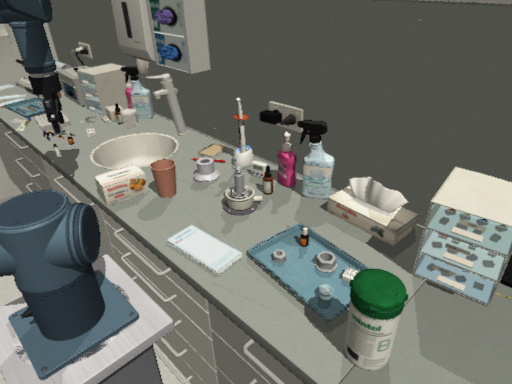

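View pics/top0.png

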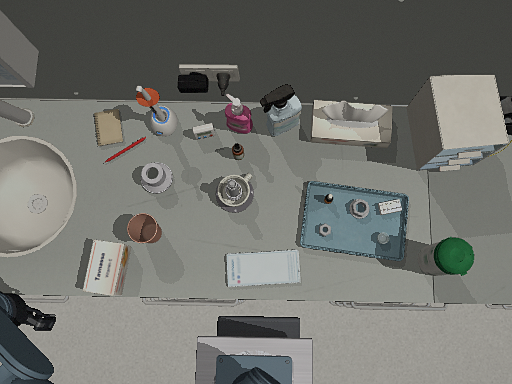

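View pics/wrist0.png

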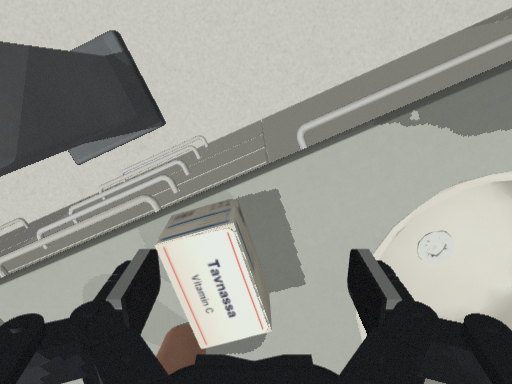

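```bash
python3 - <<'E'
from h import *
im,s=load('top0'); p=cv2.cvtColor(im['pixels'],cv2.COLOR_RGB2BGR)
a=cv2.resize(p[140:215,130:260],None,fx=6,fy=6,interpolation=cv2.INTER_CUBIC)
cv2.imwrite('pics/topA.png',a)
b=cv2.resize(p[170:270,295:415],None,fx=6,fy=6,interpolation=cv2.INTER_CUBIC)
cv2.imwrite('pics/topB.png',b)
im2,_=load('scene0');q=cv2.cvtColor(im2['pixels'],cv2.COLOR_RGB2BGR)
cv2.imwrite('pics/sceneA.png',cv2.resize(q[130:230,180:310],None,fx=6,fy=6,interpolation=cv2.INTER_CUBIC))
for n,uv,z in [('bell top',(153,172),.066),('pot tip',(232,184),.14),('nut',(361,208),.028),('small',(325,230),.02),('cup top',(144,222),.112),('dropper',(238,148),.102)]:
    print(n,onz(im,s,uv,z).round(3))
E
```

```text
bell top [0.596 0.294 0.066]
pot tip [0.549 0.065 0.14 ]
nut [ 0.51  -0.296  0.028]
small [ 0.447 -0.194  0.02 ]
cup top [0.447 0.298 0.112]
dropper [0.659 0.055 0.102]
```

View pics/topA.png

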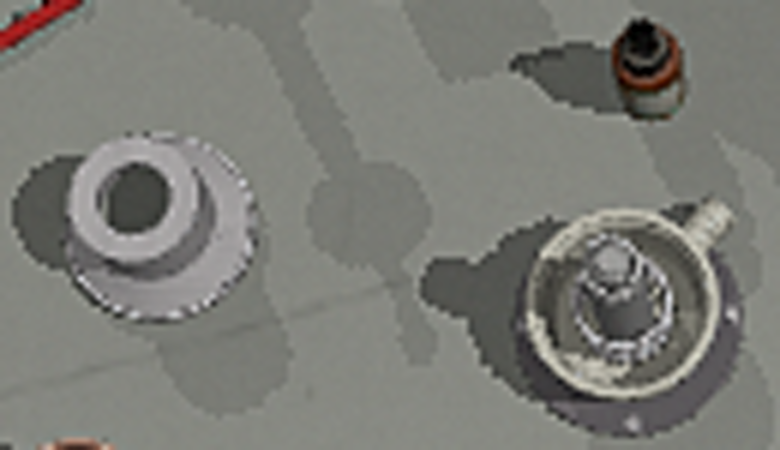

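View pics/topB.png

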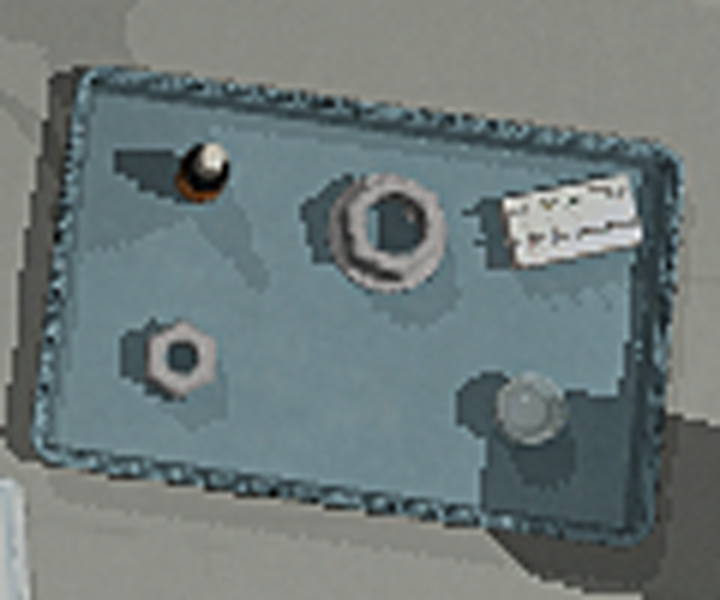

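View pics/sceneA.png

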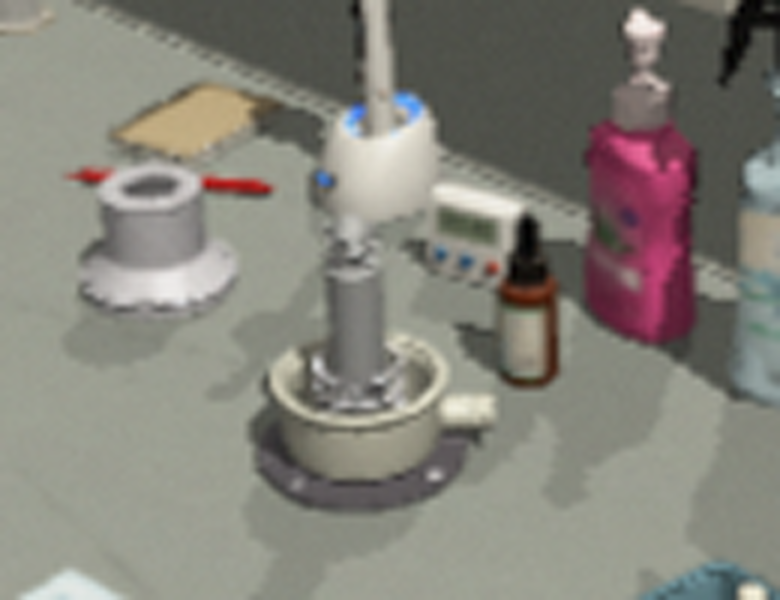

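carry_out([
  [[-0.004, 0.003, -0.047], 0, -1],
  [[-0.004, 0.003, -0.047], 0, -1],
  [[-0.004, 0.003, -0.047], 0, -1],
  [[-0.004, 0.003, -0.047], 0, -1],
  [[-0.004, 0.003, -0.047], 0, -1],
  [[-0.004, 0.003, -0.047], 0, -1],
  [[-0.004, 0.003, -0.047], 0, -1],
  [[-0.005, 0.003, -0.047], 0, -1],
  [[-0.006, 0.003, -0.047], 0, -1],
  [[0, 0, 0], 0, -1],
  [[0, 0, 0], 0, -1],
], force=50)

```text
t: 1.52
tcp_pos: [0.5931, 0.296, 0.2037]
orientation: [0.593, -0.592, -0.385, 0.386]
contact_force: [-0.1, 0.1, 0.7]
grip_width: 1.001
```

```bash
python3 - <<'E'
from h import *
im,s=grab('wrist','w1'); print(s['t'],s['tcp_pos'],s['contact_force'],s['qpos'])
print(Tm(s).round(3))
print(np.array(im['hand_eye']).round(3))
E
```

```text
1.525 [0.59308656 0.29599541 0.20365212] [-0.07227796  0.14088683  0.74724481] [ 2.94724341e-01  4.79735317e-01  1.27706269e+00  4.45993711e-04
  1.38642297e+00 -8.58846912e-01]
[[ 0.405 -0.002 -0.914  0.593]
 [ 0.914 -0.     0.405  0.296]
 [-0.001 -1.     0.002  0.204]
 [ 0.     0.     0.     1.   ]]
[[ 1.     0.001 -0.    -0.   ]
 [ 0.001 -0.316  0.949 -0.142]
 [ 0.    -0.949 -0.316  0.081]
 [ 0.     0.     0.     1.   ]]
```

View pics/w1.png

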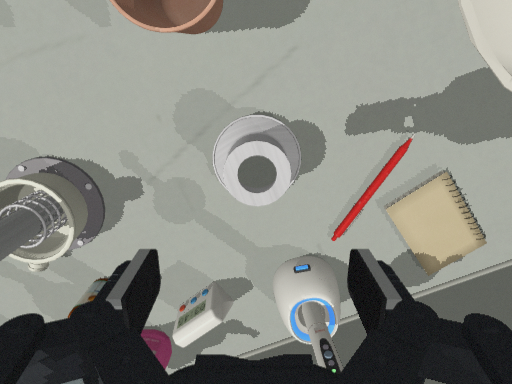

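```bash
python3 - <<'E'
from h import *
im,s=load('w1'); p=im['pixels']
print(onz(im,s,(257,174),.066))
# hole: dark region within top
hsv=cv2.cvtColor(p,cv2.COLOR_RGB2HSV); g=hsv[...,2]
print(g[174,225:292:4], g[140:210:4,257])
# segment light neck-top ring + whole bell by Lab diff from countertop
m=((g>150)&(hsv[...,1]<25)).astype(np.uint8)
n,l,st,c=cv2.connectedComponentsWithStats(m)
for i in range(1,n):
    if st[i,4]>300: print(st[i],c[i])
def cell(mask,z):
    cs,_=cv2.findContours(mask,cv2.RETR_CCOMP,cv2.CHAIN_APPROX_NONE)
    for k in cs:
        if len(k)>60:
            e=cv2.fitEllipse(k);print(e, onz(im,s,e[0],z).round(4))
roi=np.zeros_like(m);roi[100:215,205:310]=1
cell(m*roi,.066)
d=((g<110).astype(np.uint8))*roi; d[:150]=0; d[:, :232]=0;d[:,284:]=0;d[195:]=0
cell(d,.066)
# top image
im,s=load('top0'); 
print('top', onz(im,s,(152.3,173.3),.066), 'pot rim',onz(im,s,(233.8,190.5),.05),'tip',onz(im,s,(232.2,183.7),.1405),'nut',onz(im,s,(362.5,207),.028))
E
```

```text
[0.59483337 0.29819595 0.066     ]
[205 203 205 158  98  99  98  98  99  98  95  97  96 211 205 205 203] [123 198 199 203 102  97  96  96  99  94  96  96 104 103 205 202 204 173]
[     0      0    512    367 115390] [241.7743132  147.28225149]
((255.68341064453125, 160.44073486328125), (122.49297332763672, 124.97959899902344), 178.01722717285156) [0.5831 0.3021 0.066 ]
((256.6593322753906, 173.78550720214844), (38.6183967590332, 39.99146270751953), 84.25653076171875) [0.5945 0.298  0.066 ]
((256.44818115234375, 173.84527587890625), (35.10044860839844, 37.48734664916992), 75.1617202758789) [0.5945 0.2978 0.066 ]
top [0.59196212 0.29591568 0.066     ] pot rim [0.55006116 0.06621322 0.05      ] tip [0.54929569 0.06472131 0.1405    ] nut [ 0.51332763 -0.30043556  0.028     ]
```

carry_out([
  [[0.002, 0.04, 0], 0, -1],
  [[0, 0.045, 0], 0, -1],
  [[0, 0.045, 0], 0, -1],
  [[0, 0.03, 0], 0, -1],
  [[0, 0.01, 0], 0, -0.5],
  [[0, 0, 0], 0, 0.2],
  [[0, 0, 0], 0, 1],
  [[0, 0, 0], 0, 1],
  [[0, 0, 0], 0, 1],
  [[0, 0, 0], 0, 1],
], force=60)

```text
t: 2.82
tcp_pos: [0.5946, 0.2978, 0.0346]
orientation: [-0.593, 0.593, 0.386, -0.386]
contact_force: [-0.3, 0.0, -2.5]
grip_width: 0.689
```

carry_out([
  [[0, 0, 0], 0, 1],
  [[0, -0.02, 0], 0, 1],
  [[0, -0.045, 0], 0, 1],
  [[0, -0.045, 0], 0, 1],
  [[0, -0.045, 0], 0, 1],
  [[0, -0.01, 0], 0, 1],
  [[0, 0, 0], 0, 1],
])

```text
t: 3.7
tcp_pos: [0.5944, 0.2978, 0.1991]
orientation: [-0.593, 0.593, 0.386, -0.386]
contact_force: [0.2, 0.1, -2.8]
grip_width: 0.689
```

```bash
python3 - <<'E'
from h import *
im,s=grab('wrist','w2'); print(s['t'],s['tcp_pos'],s['contact_force'],s['grip_width'])
grab('scene','s2')
E
```

```text
3.7 [0.5943698  0.29781564 0.19909119] [ 0.15065994  0.11076282 -2.77079541] 0.689005807267953
```

View pics/w2.png

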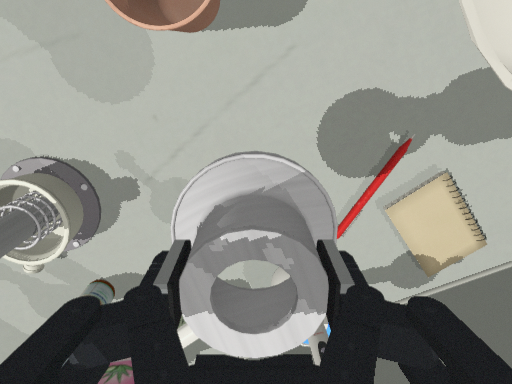

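View pics/s2.png

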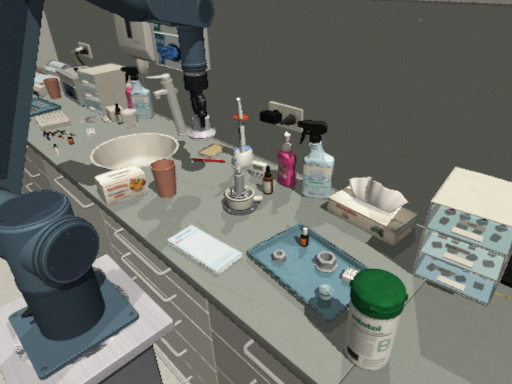

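carry_out([
  [[-0.02, 0, -0.01], 0, 1],
  [[-0.03, 0, -0.015], 0, 1],
  [[-0.025, 0, -0.015], 0, 1],
  [[-0.012, 0, -0.005], 0, 1],
  [[0, 0, 0], 0, 1],
  [[0, 0, 0], 0, 1],
])

```text
t: 4.55
tcp_pos: [0.6001, 0.2007, 0.199]
orientation: [0.593, -0.592, -0.386, 0.386]
contact_force: [-0.5, -0.2, -2.2]
grip_width: 0.688
```

```bash
python3 - <<'E'
from h import *
im,s=grab('wrist','w3'); print(s['t'],s['tcp_pos'],s['contact_force'],s['grip_width'])
grab('top','t3')
E
```

```text
4.55 [0.60014568 0.20073506 0.19904908] [-0.48091564 -0.20969542 -2.16922979] 0.6876088549716536
```

View pics/w3.png

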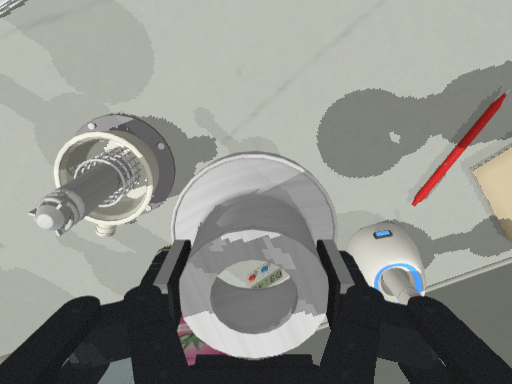

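```bash
python3 - <<'E'
from h import *
im,s=load('w3'); p=cv2.cvtColor(im['pixels'],cv2.COLOR_RGB2BGR)
hsv=cv2.cvtColor(p,cv2.COLOR_BGR2HSV)
m=((hsv[...,1]>18)&(hsv[...,2]>150)&(hsv[...,0]>15)&(hsv[...,0]<40)).astype(np.uint8); m[:, 190:]=0;m[240:]=0;m[:125]=0
v=p.copy(); v[m>0]=(0,0,255)
c=np.hstack([cv2.resize(x[100:250,10:190],None,fx=2.2,fy=2.2,interpolation=cv2.INTER_CUBIC) for x in (p,v)])
cv2.imwrite('pics/w3c.png',c)
b=p[200:384,150:360]; cv2.imwrite('pics/w3d.png',cv2.resize(b,None,fx=3,fy=3))
E
```

```text
(no output)
```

View pics/w3c.png

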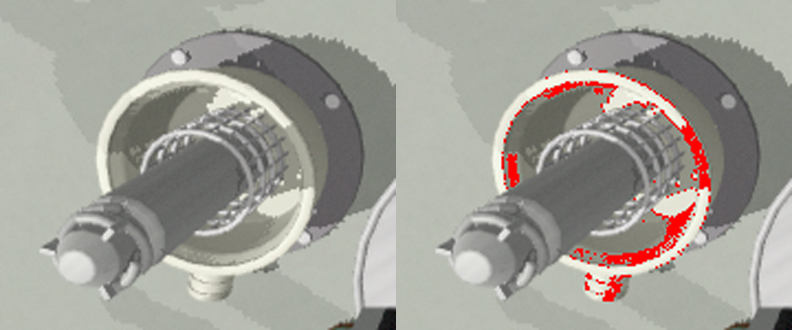

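View pics/w3d.png

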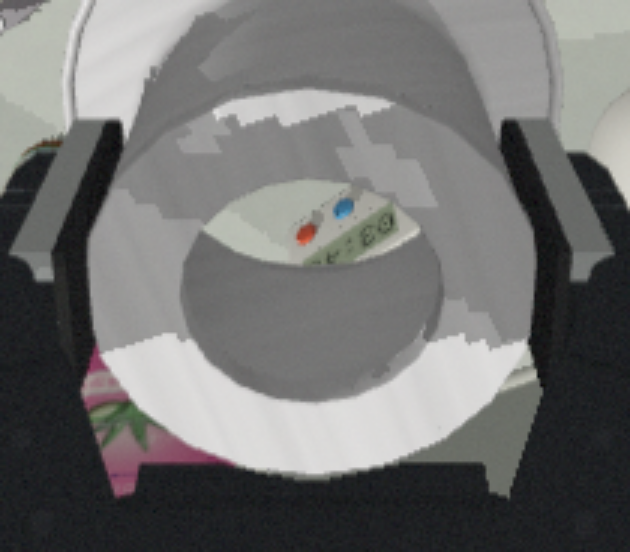

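```bash
cat >> h.py <<'E'
def circ(P):
    P=np.array(P)[:,:2];A=np.c_[2*P,np.ones(len(P))];x=np.linalg.lstsq(A,(P**2).sum(1),rcond=None)[0]
    return x[:2],np.sqrt(x[2]+x[:2]@x[:2])
E
python3 - <<'E'
from h import *
im,s=load('w3'); T=Tm(s)
def tool(X): return (np.linalg.inv(T)@np.r_[X,1])[:3].round(4)
def cc(pts,sc,off,z):
    return circ([onz(im,s,(a/sc+off[0],b/sc+off[1]),z) for a,b in pts])
c,r=cc([(97,165),(316,180),(190,68),(220,272),(120,105),(300,220)],2.2,(10,100),.05);print('rim',c,r,tool(np.r_[c,.05]))
t=onz(im,s,(44.5,219),.1405);print('tip',t,tool(t))
z=s['tcp_pos'][2]+.0315
c,r=cc([(182,291),(442,291),(312,180),(312,402)],3,(150,200),z);print('hole',c,r,tool(np.r_[c,z]))
c,r=cc([(90,260),(533,270),(312,88),(312,478)],3,(150,200),z);print('top',c,r,tool(np.r_[c,z]))
E
```

```text
rim [0.55266773 0.06991032] 0.04445312187207304 [-0.1389  0.149  -0.0096]
tip [0.55198802 0.06995695 0.1405    ] [-0.1391  0.0585 -0.0089]
hole [0.60292213 0.19948199] 0.01740073023696784 [-0.     -0.0315 -0.003 ]
top [0.60318412 0.199202  ] 0.030154215695713003 [-0.0002 -0.0315 -0.0034]
```

carry_out([
  [[-0.02, 0, -0.001], 0, 1],
  [[-0.035, 0, -0.001], 0, 1],
  [[-0.035, 0, -0.001], 0, 1],
  [[-0.03, 0, -0.001], 0, 1],
  [[-0.019, 0, -0.002], 0, 1],
  [[0, 0, 0], 0, 1],
  [[0, 0, 0], 0, 1],
])

```text
t: 5.52
tcp_pos: [0.5499, 0.0709, 0.1995]
orientation: [0.593, -0.593, -0.386, 0.385]
contact_force: [-0.8, 0.7, -1.1]
grip_width: 0.693
```

```bash
python3 - <<'E'
from h import *
im,s=grab('wrist','w4'); print(s['t'],s['tcp_pos'],s['contact_force'],s['grip_width'])
for n in('top','scene'):
    i,_=grab(n,n+'4')
    q=cv2.cvtColor(i['pixels'],cv2.COLOR_RGB2BGR)
    q=q[140:220,180:290] if n=='top' else q[130:230,180:300]
    cv2.imwrite(f'pics/{n}4c.png',cv2.resize(q,None,fx=6,fy=6,interpolation=cv2.INTER_CUBIC))
E
```

```text
5.525 [0.5498956  0.07094985 0.19948866] [-0.77016633  0.65046027 -1.09924545] 0.692669697549762
```

View pics/w4.png

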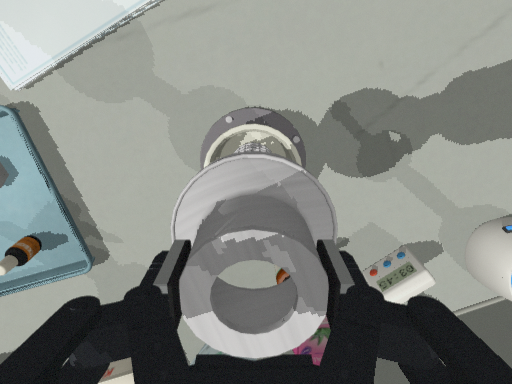

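View pics/top4c.png

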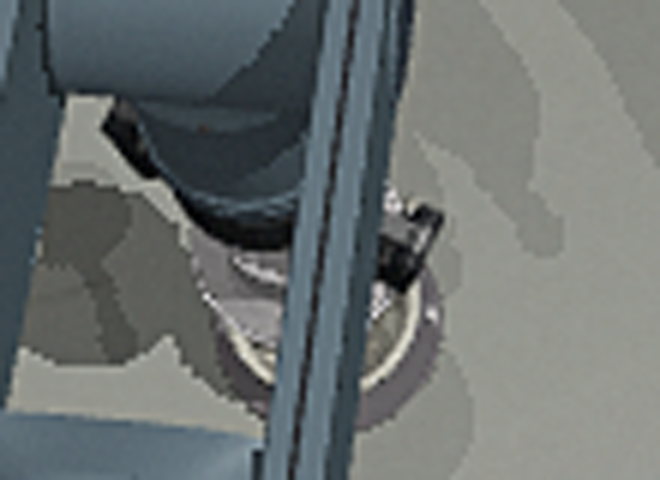

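View pics/scene4c.png

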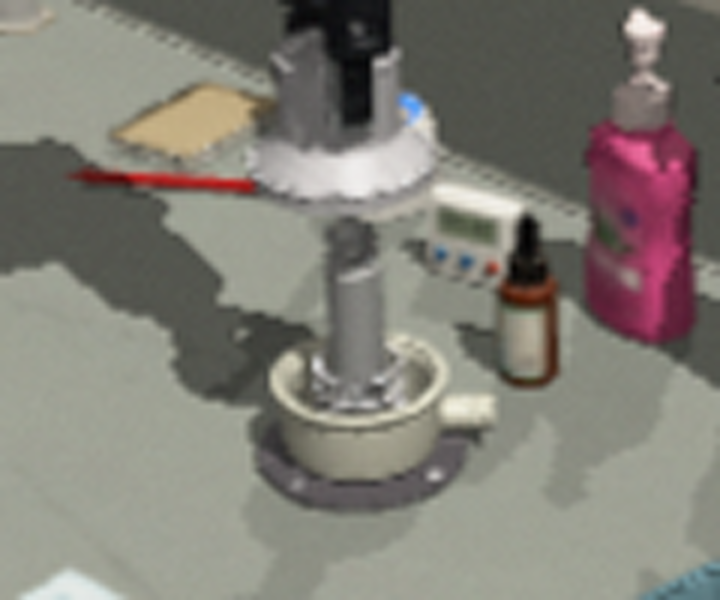

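```bash
python3 - <<'E'
from h import *
im,s=load('w4'); T=Tm(s)
for zz in (-.009,-.006,-.003,0,.003):
  for x in (0,):
    c=T@np.r_[x,0,zz,1]
    P=[]
    for a in np.linspace(0,np.pi,7):
        X=T@np.r_[x+.046*np.cos(a),0,zz+.046*np.sin(a),1];X[2]=.05
        P.append(proj(im,s,X[:3]).round(1).tolist())
    print(zz,P)
p=cv2.cvtColor(im['pixels'],cv2.COLOR_RGB2BGR)
cv2.imwrite('pics/w4c.png',cv2.resize(p[95:195,190:320],None,fx=6,fy=6,interpolation=cv2.INTER_CUBIC))
# scene: bell
im,s=load('scene4')
for X in [(.5527,.0699,.05),(.5527,.0699,.1405),(.5527,.0699,.165),(.550,.066,.1405)]: print(proj(im,None,X))
E
```

```text
-0.009 [[303.3, 178.7], [297.7, 154.4], [279.6, 135.9], [253.7, 128.9], [227.8, 135.9], [209.7, 154.4], [204.0, 178.7]]
-0.006 [[303.5, 175.6], [297.9, 151.2], [279.7, 132.5], [253.7, 125.5], [227.7, 132.5], [209.5, 151.1], [203.9, 175.6]]
-0.003 [[303.6, 172.5], [298.0, 147.9], [279.8, 129.1], [253.7, 122.0], [227.7, 129.1], [209.4, 147.9], [203.7, 172.5]]
0 [[303.8, 169.4], [298.2, 144.6], [279.9, 125.7], [253.7, 118.6], [227.6, 125.7], [209.2, 144.6], [203.6, 169.3]]
0.003 [[304.0, 166.2], [298.3, 141.3], [280.0, 122.2], [253.7, 115.1], [227.5, 122.2], [209.1, 141.2], [203.4, 166.2]]
[239.28128137 191.67273932]
[237.77209784 165.98480885]
[237.34164855 158.65809805]
[237.97092743 166.6970983 ]
```

View pics/w4c.png

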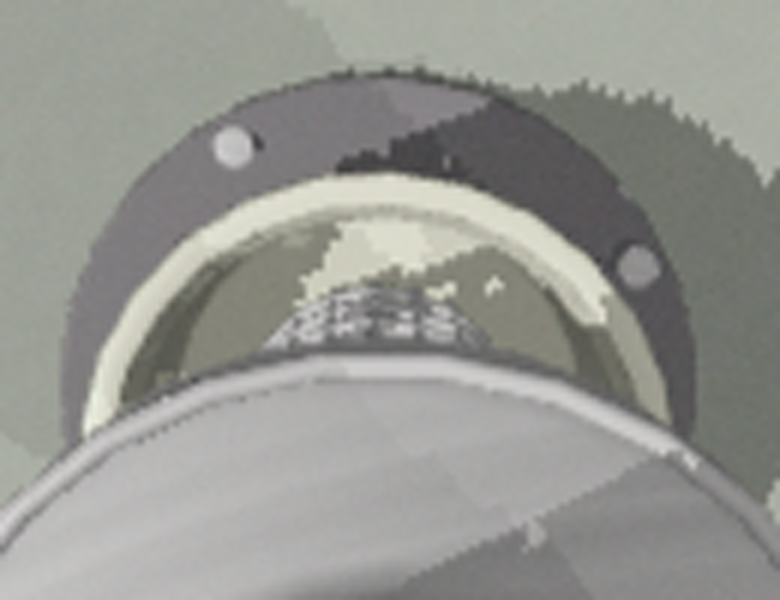

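carry_out([
  [[-0.001, 0.01, -0.0015], 0, 1],
  [[0, 0.025, 0], 0, 1],
  [[0, 0.025, 0], 0, 1],
  [[0, 0.018, 0], 0, 1],
  [[0, 0.006, 0], 0, 1],
  [[0, 0.003, 0], 0, 1],
  [[0, 0, 0], 0, 1],
])

```text
t: 6.55
tcp_pos: [0.5509, 0.0691, 0.1127]
orientation: [-0.592, 0.593, 0.386, -0.386]
contact_force: [0.5, -0.3, -1.6]
grip_width: 0.689
```

carry_out([
  [[0, 0.003, 0], 0, 1],
  [[0, 0.003, 0], 0, 1],
  [[0, 0.003, 0], 0, 1],
  [[0, 0.003, 0], 0, 1],
])

```text
t: 7.05
tcp_pos: [0.5506, 0.069, 0.1001]
orientation: [0.593, -0.593, -0.386, 0.386]
contact_force: [0.1, -0.5, -2.1]
grip_width: 0.687
```

```bash
python3 - <<'E'
from h import *
im,s=grab('wrist','w5'); print(s['t'],s['tcp_pos'],s['contact_force'],s['grip_width'])
p=cv2.cvtColor(im['pixels'],cv2.COLOR_RGB2BGR)
cv2.imwrite('pics/w5d.png',cv2.resize(p[140:384,140:370],None,fx=2.4,fy=2.4))
E
```

```text
7.05 [0.55055469 0.0690333  0.10014284] [ 0.1376158  -0.50088956 -2.07115372] 0.6874747732979951
```

View pics/w5d.png

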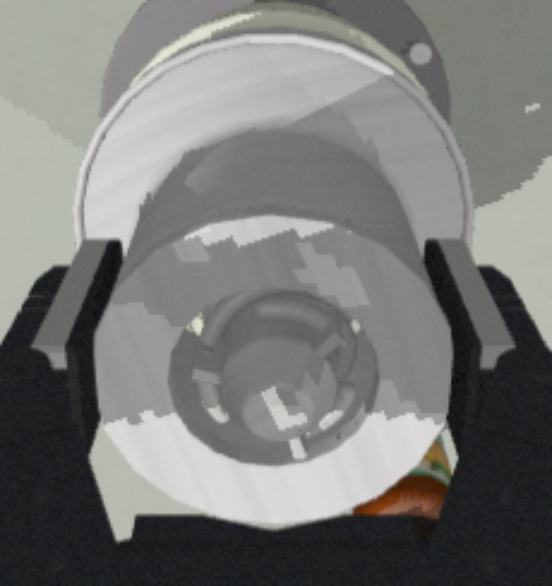

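carry_out([
  [[0, 0.003, 0], 0, 1],
  [[0, 0.003, 0], 0, 1],
  [[0, 0.003, 0], 0, 1],
  [[0, 0, 0], 0, 1],
])

```text
t: 7.6
tcp_pos: [0.5503, 0.0691, 0.091]
orientation: [0.593, -0.592, -0.386, 0.386]
contact_force: [0.3, 1.5, -1.5]
grip_width: 0.691
```

carry_out([
  [[0, 0.002, 0], 0, 1],
  [[0, 0.002, 0], 0, 1],
  [[0, 0.001, 0], 0, 1],
  [[0, 0.001, 0], 0, 1],
])

```text
t: 8.1
tcp_pos: [0.5506, 0.069, 0.0853]
orientation: [0.593, -0.593, -0.386, 0.386]
contact_force: [0.6, 0.1, -2.0]
grip_width: 0.691
```

carry_out([
  [[0, 0.001, 0], 0, 1],
  [[0, 0.001, 0], 0, 1],
  [[0, 0, 0], 0, 1],
])

```text
t: 8.48
tcp_pos: [0.5507, 0.069, 0.0835]
orientation: [-0.593, 0.593, 0.386, -0.386]
contact_force: [0.2, 0.6, -0.8]
grip_width: 0.688
```

carry_out([
  [[0, 0.001, 0], 0, 1],
  [[0, 0.001, 0], 0, 1],
  [[0, 0, 0], 0, 1],
])

```text
t: 8.85
tcp_pos: [0.5508, 0.069, 0.0833]
orientation: [-0.592, 0.593, 0.386, -0.385]
contact_force: [-5.3, 0.2, 14.1]
grip_width: 0.689
```

carry_out([
  [[0, -0.001, 0], 0, 0.5],
  [[0, 0, 0], 0, -0.4],
  [[0, 0, 0], 0, -1],
  [[0, 0, 0], 0, -1],
  [[0, 0, 0], 0, -1],
])

```text
t: 9.48
tcp_pos: [0.5505, 0.069, 0.082]
orientation: [0.593, -0.593, -0.386, 0.386]
contact_force: [-0.6, -0.4, -0.3]
grip_width: 0.997
```

```bash
python3 - <<'E'
from h import *
im,s=grab('wrist','w6'); print(s['t'],s['tcp_pos'],s['contact_force'],s['grip_width'])
p=cv2.cvtColor(im['pixels'],cv2.COLOR_RGB2BGR)
i,_=grab('scene','s6'); q=cv2.cvtColor(i['pixels'],cv2.COLOR_RGB2BGR)
a=cv2.resize(q[130:230,180:280],(400,400),interpolation=cv2.INTER_CUBIC)
cv2.imwrite('pics/w6c.png',np.hstack([cv2.resize(p[120:384,130:394],(400,400)),a]))
E
```

```text
9.475 [0.55046742 0.06903502 0.08201925] [-0.61074159 -0.39400708 -0.34020383] 0.9969319557985005
```

View pics/w6c.png

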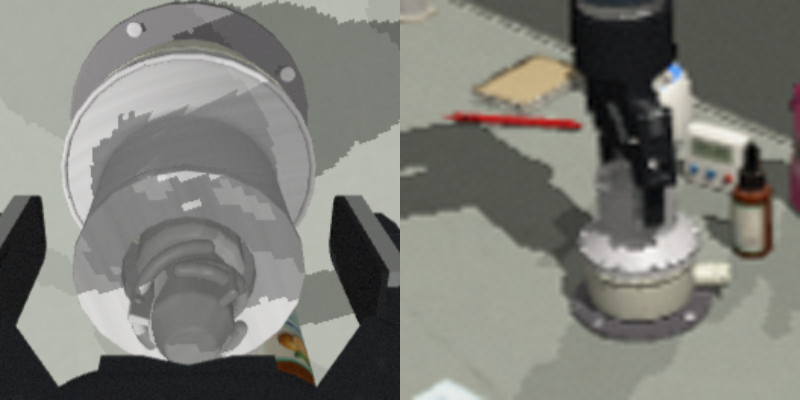

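carry_out([
  [[0, -0.02, 0], 0, -1],
  [[0, -0.045, 0], 0, -1],
  [[0, -0.045, 0], 0, -1],
  [[0, -0.03, 0], 0, -1],
  [[0, 0, 0], 0, -1],
  [[0, 0, 0], 0, -1],
])

```text
t: 10.32
tcp_pos: [0.5499, 0.0691, 0.2212]
orientation: [0.593, -0.592, -0.385, 0.386]
contact_force: [-0.7, 0.1, -0.5]
grip_width: 0.999
```

```bash
python3 - <<'E'
from h import *
im,s=grab('wrist','w7'); print(s['t'],s['tcp_pos'],s['contact_force'],s['grip_width'])
p=cv2.cvtColor(im['pixels'],cv2.COLOR_RGB2BGR)
cv2.imwrite('pics/w7c.png',cv2.resize(p[90:290,170:340],None,fx=3,fy=3,interpolation=cv2.INTER_CUBIC))
E
```

```text
10.325 [0.54992012 0.06906458 0.22122373] [-0.67962311  0.12681425 -0.47902562] 0.9991902380722698
```

View pics/w7c.png

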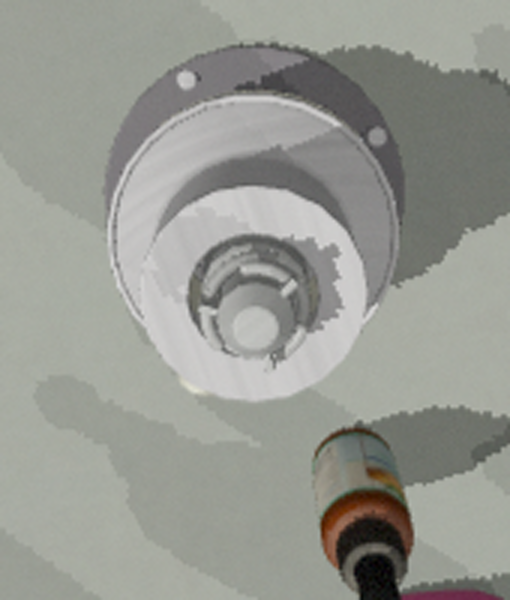

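```bash
python3 - <<'E'
from h import *
im,s=load('w7'); T=Tm(s)
def tool(X): return (np.linalg.inv(T)@np.r_[X,1])[:3].round(4)
def cc(pts,z):
    c,r=circ([onz(im,s,(a/3+170,b/3+90),z) for a,b in pts]);print(c.round(4),r.round(4),tool(np.r_[c,z]))
cc([(233,327),(277,327),(255,305),(255,349)],.1405)
cc([(143,285),(364,285),(253,185),(255,401)],.116)
cc([(108,225),(401,220),(255,95),(130,140),(380,140)],.050)
cc([(188,295),(320,290),(253,235)],.116)
E
```

```text
[0.5529 0.0686] 0.0055 [ 0.0008  0.0807 -0.0031]
[0.5535 0.068 ] 0.0297 [ 0.0005  0.1052 -0.0038]
[0.5551 0.0679] 0.0489 [ 0.0011  0.1712 -0.0055]
[0.554 0.068] 0.0175 [ 0.0007  0.1052 -0.0044]
```

carry_out([
  [[-0.03, 0, -0.01], 0, -1],
  [[-0.045, 0, -0.015], 0, -1],
  [[-0.05, 0, -0.017], 0, -1],
  [[-0.05, 0.005, -0.017], 0, -1],
  [[-0.05, 0.005, -0.016], 0, -1],
  [[-0.05, 0.005, -0.016], 0, -1],
  [[-0.05, 0.005, -0.016], 0, -1],
  [[-0.027, 0, -0.008], 0, -1],
  [[0, 0, 0], 0, -1],
  [[0, 0, 0], 0, -1],
])

```text
t: 11.62
tcp_pos: [0.5128, -0.2983, 0.201]
orientation: [0.594, -0.592, -0.386, 0.386]
contact_force: [-0.1, 0.2, -0.0]
grip_width: 0.999
```

```bash
python3 - <<'E'
from h import *
im,s=grab('wrist','w8'); print(s['t'],s['tcp_pos'],s['contact_force'],s['qpos'])
E
```

```text
11.625 [ 0.51277227 -0.29828391  0.20104079] [-0.1172526   0.24021235 -0.04762603] [-7.15071934e-01  3.58125566e-01  1.47087547e+00  5.60797974e-04
  1.31537013e+00 -1.86909277e+00]
```

View pics/w8.png

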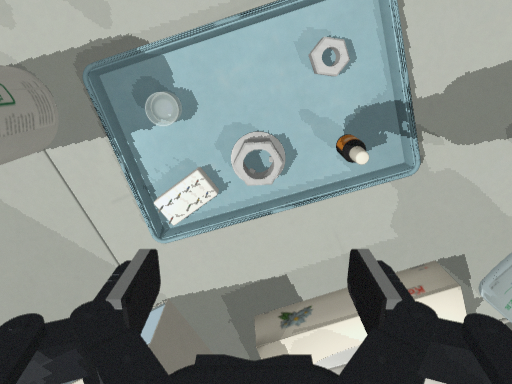

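```bash
python3 - <<'E'
from h import *
im,s=load('w8')
p=cv2.cvtColor(im['pixels'],cv2.COLOR_RGB2BGR)
cv2.imwrite('pics/w8c.png',cv2.resize(p[120:195,215:300],None,fx=8,fy=8,interpolation=cv2.INTER_CUBIC))
E
```

```text
(no output)
```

View pics/w8c.png

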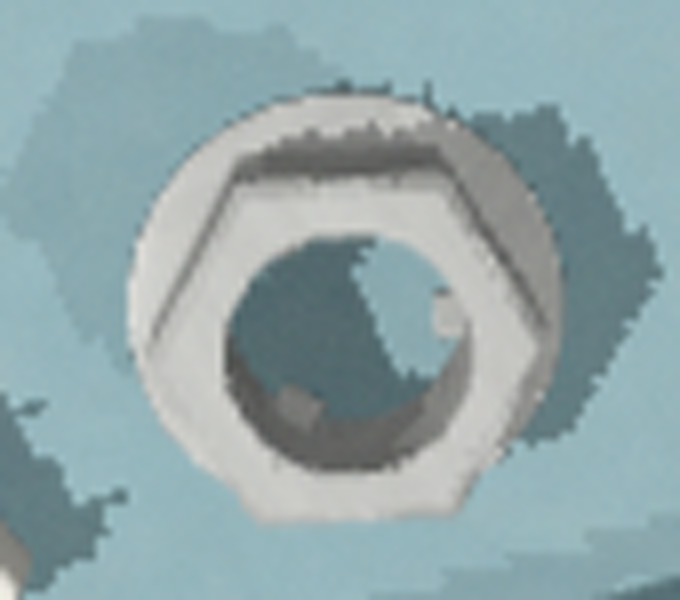

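```bash
python3 - <<'E'
from h import *
im,s=load('w8');T=Tm(s);Ti=np.linalg.inv(T)
P=[(235,178),(440,175),(548,335),(455,518),(258,522),(150,348)]
Q=np.array([(Ti@np.r_[onz(im,s,(a/8+215,b/8+120),.028),1])[[0,2]] for a,b in P])
print(Q.round(4)); c=Q.mean(0);print('c tool',c,T@np.r_[c[0],.17,c[1],1])
r=Q-c;print(np.hypot(*r.T).round(4),np.degrees(np.arctan2(r[:,1],r[:,0])).round(1)%60)
B=[onz(im,s,(a/8+215,b/8+120),.028) for a,b in [(225,350),(472,350),(350,235),(350,470)]]
c,R=circ(B);print(c,R,(Ti@np.r_[c,.028,1])[[0,2]])
# neighbours in tool xz
for n,uv,z in [('burs',(186,193),.036),('bond tip',(359,155),.057),('dappen',(163,108),.024),('burs corner near',(208,170),.036),('tray rim below',(300,206),.017)]:
    print(n,(Ti@np.r_[onz(im,s,uv,z),1])[[0,2]].round(3))
E
```

```text
[[-0.0091  0.0206]
 [ 0.0156  0.021 ]
 [ 0.0293  0.0011]
 [ 0.0182 -0.0226]
 [-0.0066 -0.0231]
 [-0.0198 -0.0005]]
c tool [ 0.00460896 -0.00057085] [ 0.51486444 -0.29392156  0.0310462   1.        ]
[0.0253 0.0242 0.0247 0.0259 0.0252 0.0244] [ 2.9  2.9  4.   1.8  3.6 59.9]
[ 0.51556473 -0.29412452] 0.015093719180517998 [ 0.0047029  -0.00130095]
burs [-0.067 -0.029]
bond tip [0.093 0.015]
dappen [-0.086  0.053]
burs corner near [-0.044 -0.005]
tray rim below [ 0.049 -0.05 ]
```

carry_out([
  [[0.0045, 0, -0.001], 0, -0.5],
  [[0, 0.02, 0], 9, -0.5],
  [[0, 0.04, 0], 9.5, -0.5],
  [[0, 0.04, 0], 9, -0.5],
  [[0, 0.03, 0], 0, -0.5],
  [[0, 0.01, 0], 0, -0.5],
  [[0, 0, 0], 0, -0.5],
  [[0, 0, 0], 0, -0.5],
])

```text
t: 12.68
tcp_pos: [0.517, -0.2961, 0.0639]
orientation: [-0.666, 0.668, 0.235, -0.233]
contact_force: [0.0, -0.1, -0.1]
grip_width: 0.751
```

```bash
python3 - <<'E'
from h import *
im,s=grab('wrist','w9'); print(s['t'],s['tcp_pos'],s['grip_width']);T=Tm(s);print(np.degrees(np.arctan2(T[1,0],T[0,0])))
E
```

```text
12.675 [ 0.51699342 -0.29614398  0.06389525] 0.750827931536865
38.64925242886362
```

View pics/w9.png

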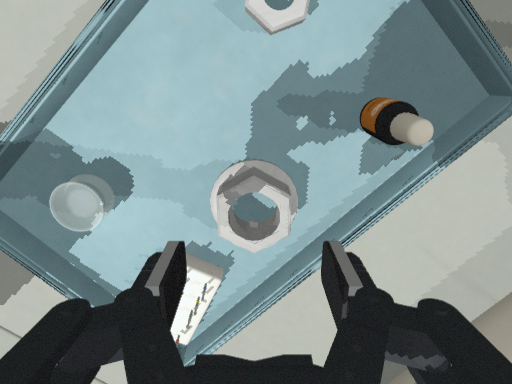

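```bash
python3 - <<'E'
from h import *
im,s=load('w9');T=Tm(s);Ti=np.linalg.inv(T)
p=cv2.cvtColor(im['pixels'],cv2.COLOR_RGB2BGR)
cv2.imwrite('pics/w9c.png',cv2.resize(p[150:260,200:310],None,fx=5,fy=5,interpolation=cv2.INTER_CUBIC))
E
```

```text
(no output)
```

View pics/w9c.png

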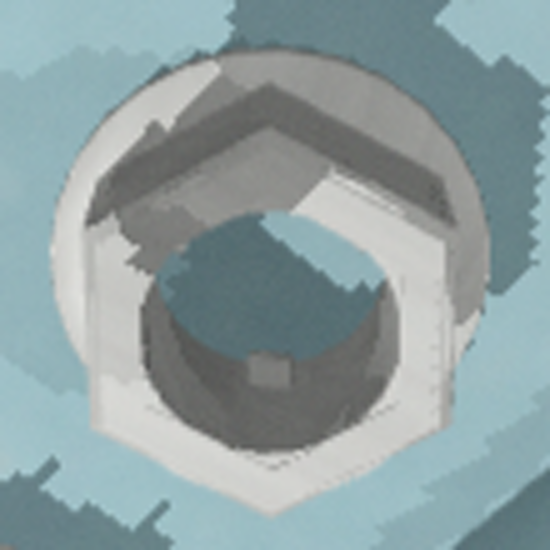

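```bash
python3 - <<'E'
from h import *
im,s=load('w9');T=Tm(s);Ti=np.linalg.inv(T)
f=lambda a,b,z=.028:(Ti@np.r_[onz(im,s,(a/5+200,b/5+150),z),1])[[0,2]]
Q=np.array([f(*u) for u in [(270,127),(445,237),(452,430),(272,517),(95,425),(88,227)]]);c=Q.mean(0);r=Q-c
print(c,np.hypot(*r.T).round(4),np.degrees(np.arctan2(r[:,1],r[:,0])).round(1)%60)
E
```

```text
[0.00014822 0.00296621] [0.025  0.0233 0.0253 0.0247 0.0243 0.0247] [30.2 30.5 29.4 30.5 30.2 28.2]
```

carry_out([
  [[0, 0.02, 0.002], 0, -0.5],
  [[0, 0.025, 0], 0, -0.5],
  [[0, 0.011, 0], 0, -0.5],
  [[0, 0.003, 0], 0, -0.5],
  [[0, 0, 0], 0, 0],
  [[0, 0, 0], 0, 0.5],
  [[0, 0, 0], 0, 1],
  [[0, 0, 0], 0, 1],
  [[0, 0, 0], 0, 1],
], force=60)

```text
t: 13.85
tcp_pos: [0.5155, -0.2947, 0.0045]
orientation: [-0.667, 0.668, 0.234, -0.233]
contact_force: [0.3, 1.3, 5.3]
grip_width: 0.503
```

carry_out([
  [[0, -0.005, 0], 0, 1],
  [[0, -0.02, 0], 0, 1],
  [[0, -0.04, 0], 0, 1],
  [[0, -0.045, 0], 0, 1],
  [[0, -0.045, 0], 0, 1],
  [[0, -0.03, 0], 0, 1],
  [[0, 0, 0], 0, 1],
  [[0, 0, 0], 0, 1],
])

```text
t: 14.85
tcp_pos: [0.5139, -0.2936, 0.187]
orientation: [0.668, -0.667, -0.233, 0.234]
contact_force: [-0.2, 0.5, -1.8]
grip_width: 0.502
```

```bash
python3 - <<'E'
from h import *
im,s=grab('wrist','w10'); print(s['t'],s['tcp_pos'],s['contact_force'],s['grip_width'])
p=cv2.cvtColor(im['pixels'],cv2.COLOR_RGB2BGR)
cv2.imwrite('pics/w10c.png',cv2.resize(p[180:384,140:370],None,fx=3,fy=3,interpolation=cv2.INTER_CUBIC))
E
```

```text
14.85 [ 0.513926   -0.29356811  0.1869721 ] [-0.18300095  0.53215723 -1.76041371] 0.5023727981414776
```

View pics/w10c.png

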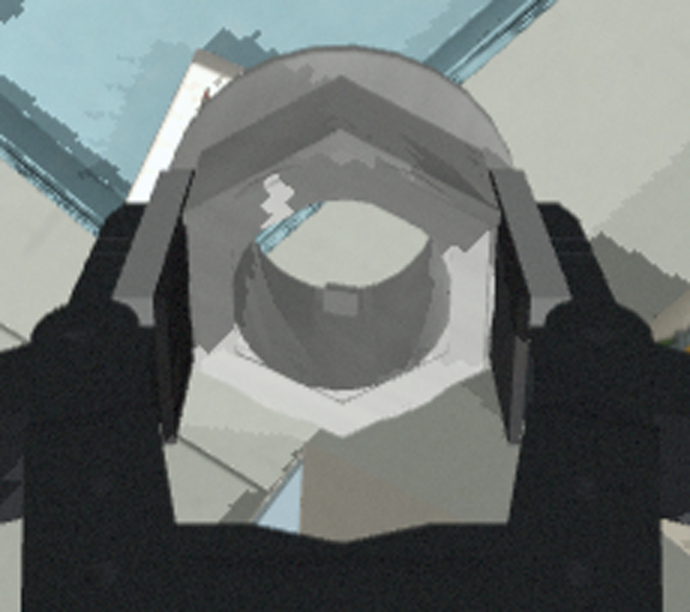

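```bash
python3 - <<'E'
from h import *
im,s=load('w10');T=Tm(s);Ti=np.linalg.inv(T)
z=s['tcp_pos'][2]+.0235
def f(a,b,z): return (Ti@np.r_[onz(im,s,(a/3+140,b/3+180),z),1])[[0,2]]
B=[f(a,b,z) for a,b in [(234,295),(450,295),(342,200),(342,388)]];print(circ(B))
B=[f(a,b,z) for a,b in [(234,295),(450,295),(342,200)]];print(circ(B))
Q=np.array([f(*u,z) for u in [(341,130),(343,436),(187,212),(497,212)]]);print(Q.round(4),Q[:2].mean(0))
zf=z-.022
B=[f(a,b,zf) for a,b in [(341,46),(250,68),(430,66),(505,140)]];print('flange',circ(B))
R,t=camRT(im,s)
E
```

```text
(array([4.51343240e-05, 4.26372231e-04]), np.float64(0.015149835705216287))
(array([4.48844966e-05, 5.95119087e-04]), np.float64(0.015064630057855063))
[[-0.0001  0.026 ]
 [ 0.0002 -0.0233]
 [-0.0209  0.0138]
 [ 0.021   0.0139]] [5.44860158e-05 1.34458017e-03]
flange (array([2.09439479e-05, 1.09954538e-03]), np.float64(0.028645054701207862))
```

carry_out([
  [[0, 0, 0], 10, 1],
  [[0, 0, 0], 10, 1],
  [[0, 0, 0], 10, 1],
  [[0.01, 0, 0.03], 0, 1],
  [[0.017, 0, 0.045], 0, 1],
  [[0.017, 0, 0.045], 0, 1],
  [[0.017, 0, 0.045], 0, 1],
  [[0.017, 0, 0.045], 0, 1],
  [[0.015, 0, 0.042], 0, 1],
  [[0, 0, 0], 0, 1],
  [[0, 0, 0], 0, 1],
])

```text
t: 16.27
tcp_pos: [0.5682, -0.031, 0.1869]
orientation: [0.705, -0.705, -0.052, 0.054]
contact_force: [-0.5, -0.4, -0.9]
grip_width: 0.502
```

```bash
python3 - <<'E'
from h import *
im,s=grab('wrist','w11'); print(s['t'],s['tcp_pos'],s['contact_force'],s['qpos'])
T=Tm(s);print(np.degrees(np.arctan2(T[1,0],T[0,0])))
E
```

```text
16.275 [ 0.56817866 -0.0310354   0.18690487] [-0.4540915  -0.36008911 -0.9452478 ] [-2.50188090e-01  3.26848866e-01  1.55252652e+00 -5.80170792e-04
  1.26476335e+00 -4.01214795e-01]
8.663283642369443
```

View pics/w11.png

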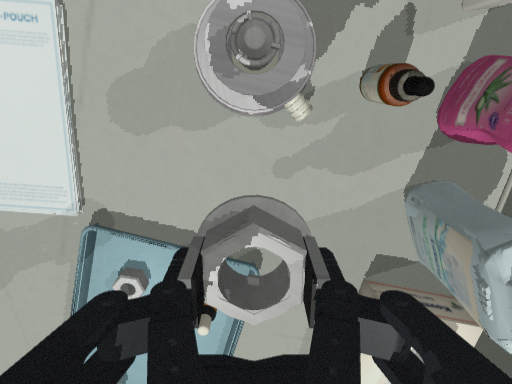

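```bash
python3 - <<'E'
from h import *
im,s=load('w11')
p=cv2.cvtColor(im['pixels'],cv2.COLOR_RGB2BGR)
cv2.imwrite('pics/w11c.png',cv2.resize(p[0:120,190:325],None,fx=5,fy=5,interpolation=cv2.INTER_CUBIC))
E
```

```text
(no output)
```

View pics/w11c.png

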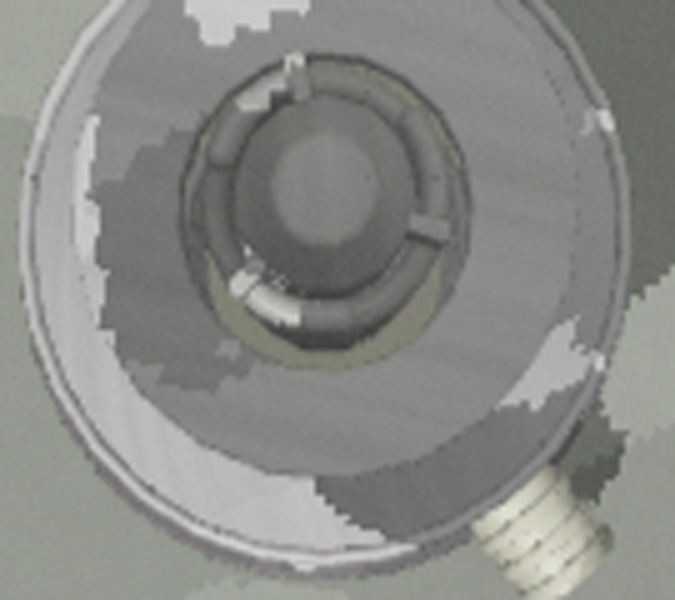

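```bash
python3 - <<'E'
from h import *
im,s=load('w11');T=Tm(s);Ti=np.linalg.inv(T)
def f(a,b,z): return onz(im,s,(a/5+190,b/5),z)[:2]
def cc(n,P,z):
    c,r=circ([f(*u,z) for u in P]);print(n,c.round(4),r.round(4),(Ti@np.r_[c,z,1])[[0,2]].round(4))
cc('tip',[(272,188),(380,188),(326,132),(326,245)],.1405)
cc('land',[(204,210),(450,205),(322,57),(322,330)],.1318)
cc('hole',[(180,215),(470,215),(322,370)],.116)
cc('belltop',[(87,210),(578,210),(325,477)],.116)
cc('bellrim',[(22,230),(630,230),(330,567)],.05)
# nut in grip
p=cv2.cvtColor(im['pixels'],cv2.COLOR_RGB2BGR)
cv2.imwrite('pics/w11d.png',cv2.resize(p[180:340,175:335],None,fx=4,fy=4,interpolation=cv2.INTER_CUBIC))
E
```

```text
tip [0.5537 0.068 ] 0.0056 [0.0007 0.1   ]
land [0.5538 0.0681] 0.0137 [0.0009 0.1001]
hole [0.5537 0.0674] 0.0173 [0.0007 0.0994]
belltop [0.5547 0.0668] 0.0293 [0.0016 0.0988]
bellrim [0.554  0.0672] 0.0477 [0.0011 0.0992]
```

View pics/w11d.png

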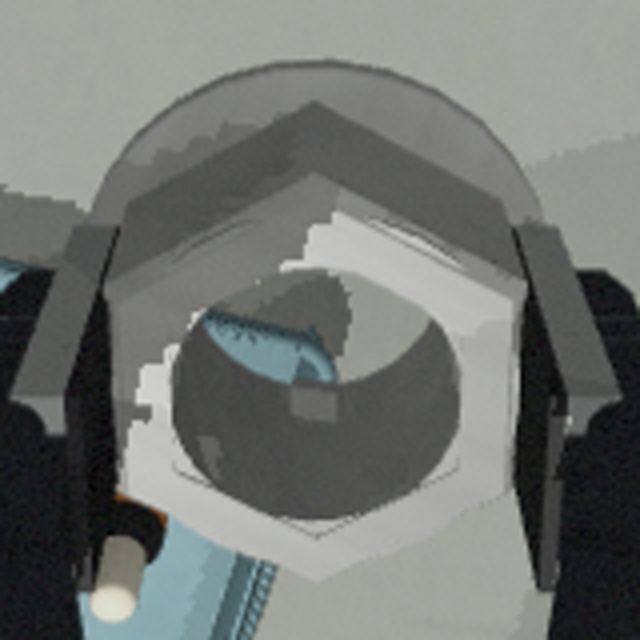

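carry_out([
  [[0, 0, 0.02], 0, 1],
  [[0.0007, 0, 0.03], 0, 1],
  [[0, 0, 0.03], 0, 1],
  [[0, 0, 0.019], 0, 1],
  [[0, 0, 0], 0, 1],
  [[0, 0.015, 0], 0, 1],
  [[0, 0.015, 0], 0, 1],
  [[0, 0.01, 0], 0, 1],
  [[0, 0, 0], 0, 1],
], force=60)

```text
t: 17.45
tcp_pos: [0.5539, 0.0666, 0.1468]
orientation: [0.705, -0.705, -0.052, 0.054]
contact_force: [-0.0, -0.1, -0.9]
grip_width: 0.504
```

```bash
python3 - <<'E'
from h import *
im,s=grab('wrist','w12'); print(s['t'],s['tcp_pos'],s['contact_force'],s['torque'],s['qpos'])
p=cv2.cvtColor(im['pixels'],cv2.COLOR_RGB2BGR)
cv2.imwrite('pics/w12d.png',cv2.resize(p[150:350,155:355],None,fx=3,fy=3,interpolation=cv2.INTER_CUBIC))
E
```

```text
17.45 [0.553904   0.06658296 0.14675804] [-0.04715709 -0.0556441  -0.93436203] [ 0.04068035 -0.03770616  0.01346401] [-8.02845631e-02  3.44480166e-01  1.63296377e+00 -2.86331948e-05
  1.16710887e+00 -2.29993738e-01]
```

View pics/w12d.png

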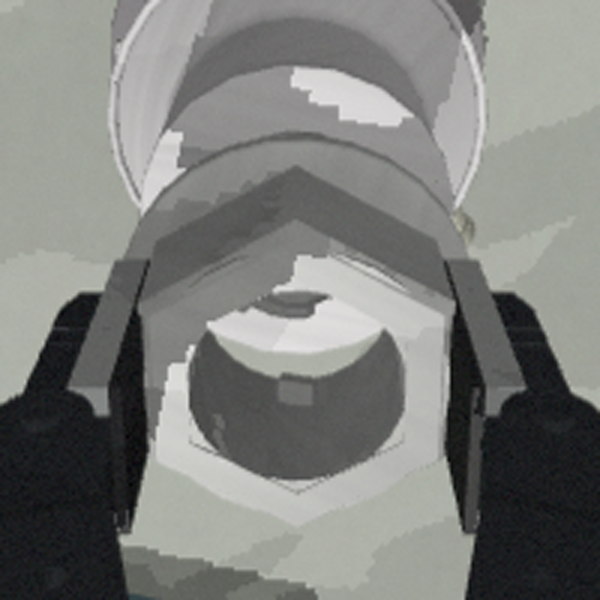

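carry_out([
  [[0, 0.005, 0.0005], 0, 1],
  [[0, 0.004, 0], 0, 1],
  [[0, 0.002, 0], 0, 1],
  [[0, 0, 0], 0, 1],
])

```text
t: 18.0
tcp_pos: [0.5546, 0.0675, 0.1372]
orientation: [0.705, -0.705, -0.053, 0.053]
contact_force: [-0.9, 0.3, -1.9]
grip_width: 0.5
```

carry_out([
  [[0, 0.0015, 0], 0, 1],
  [[0, 0.001, 0], 0, 1],
  [[0, 0, 0], 0, 1],
])

```text
t: 18.38
tcp_pos: [0.5546, 0.0675, 0.1347]
orientation: [0.705, -0.705, -0.053, 0.053]
contact_force: [0.8, 0.2, -1.0]
grip_width: 0.498
```

carry_out([
  [[0, 0.001, 0], 0, 1],
  [[0, 0.001, 0], 0, 1],
  [[0, 0, 0], 0, 1],
])

```text
t: 18.75
tcp_pos: [0.5546, 0.0674, 0.1327]
orientation: [0.705, -0.705, -0.053, 0.053]
contact_force: [-0.2, 0.3, -1.0]
grip_width: 0.503
```

carry_out([
  [[0, 0.001, 0], 0, 1],
  [[0, 0.001, 0], 0, 1],
  [[0, 0, 0], 0, 1],
])

```text
t: 19.12
tcp_pos: [0.5546, 0.0675, 0.1306]
orientation: [0.705, -0.705, -0.053, 0.053]
contact_force: [-0.3, 1.3, -2.2]
grip_width: 0.504
```

carry_out([
  [[0, 0.001, 0], 0, 1],
  [[0, 0.001, 0], 0, 1],
  [[0, 0, 0], 0, 1],
])

```text
t: 19.5
tcp_pos: [0.5546, 0.0675, 0.1295]
orientation: [0.705, -0.705, -0.053, 0.053]
contact_force: [-3.0, 1.3, 4.9]
grip_width: 0.504
```

carry_out([
  [[-0.0005, 0, 0], -5, 1],
  [[0, 0, 0], -7, 1],
  [[0, 0, 0], -7, 1],
  [[0, 0, 0], -7, 1],
  [[0, 0, 0], -7, 1],
  [[0, 0, 0], 0, 1],
])

```text
t: 20.25
tcp_pos: [0.5541, 0.0673, 0.1287]
orientation: [-0.661, 0.661, 0.251, -0.251]
contact_force: [0.0, 0.5, -0.6]
grip_width: 0.506
```

```bash
cat > st.py <<'E'
from h import *
s=ctrl.read_state();T=Tm(s);print(round(s['t'],2),s['tcp_pos'].round(4),'yaw',np.degrees(np.arctan2(T[1,0],T[0,0])).round(1),'tilt',T[:2,1].round(4),'F',s['contact_force'].round(1),'M',s['torque'].round(2),'g',round(s['grip_width'],3),'q6',s['qpos'][[0,5]].round(2))
E
python3 st.py
```

```text
20.25 [0.5541 0.0673 0.1287] yaw 41.6 tilt [-0.0002 -0.0001] F [ 0.   0.5 -0.6] M [-0.02  0.08 -0.  ] g 0.506 q6 [-0.08 -0.8 ]
```

carry_out([
  [[0, 0.001, 0], 0, 1],
  [[0, 0, 0], 0, 1],
])

```text
t: 20.5
tcp_pos: [0.5538, 0.0673, 0.1274]
orientation: [0.661, -0.661, -0.25, 0.251]
contact_force: [-0.5, 0.0, -0.7]
grip_width: 0.501
```

```bash
python3 st.py
```

```text
20.5 [0.5538 0.0673 0.1274] yaw 41.5 tilt [-0.001  -0.0001] F [-0.5  0.  -0.7] M [-0.02  0.17  0.02] g 0.501 q6 [-0.08 -0.8 ]
```

carry_out([
  [[0, 0.001, 0], 0, 1],
  [[0, 0.001, 0], 0, 1],
  [[0, 0, 0], 0, 1],
])

```text
t: 20.88
tcp_pos: [0.554, 0.0674, 0.1255]
orientation: [0.661, -0.661, -0.251, 0.251]
contact_force: [-0.5, 0.9, -1.3]
grip_width: 0.5
```

```bash
python3 st.py
```

```text
20.88 [0.554  0.0674 0.1255] yaw 41.6 tilt [-0.0005  0.    ] F [-0.5  0.9 -1.3] M [0.08 0.14 0.03] g 0.5 q6 [-0.08 -0.81]
```

carry_out([
  [[0, 0.001, 0], 0, 1],
  [[0, 0.001, 0], 0, 1],
  [[0, 0, 0], 0, 1],
])

```text
t: 21.25
tcp_pos: [0.5544, 0.0674, 0.1239]
orientation: [-0.661, 0.661, 0.251, -0.251]
contact_force: [-0.3, 0.7, -0.8]
grip_width: 0.504
```

```bash
python3 st.py
```

```text
21.25 [0.5544 0.0674 0.1239] yaw 41.6 tilt [ 0.0006 -0.    ] F [-0.3  0.7 -0.8] M [ 0.07  0.02 -0.  ] g 0.504 q6 [-0.08 -0.81]
```

carry_out([
  [[0, 0, 0], -5, 1],
  [[0, 0, 0], -5, 1],
  [[0, 0, 0], 0, 1],
])

```text
t: 21.62
tcp_pos: [0.5544, 0.0677, 0.1243]
orientation: [0.637, -0.637, -0.308, 0.307]
contact_force: [-1.0, 2.3, 3.4]
grip_width: 0.503
```

```bash
python3 st.py
```

```text
21.62 [0.5544 0.0677 0.1243] yaw 51.6 tilt [0.0007 0.0005] F [-1.   2.3  3.4] M [ 0.35  0.2  -0.04] g 0.503 q6 [-0.08 -0.98]
```

carry_out([
  [[0, -0.0003, 0], -5, 1],
  [[0, -0.0003, 0], -5, 1],
  [[0, 0, 0], 0, 1],
])

```text
t: 22.0
tcp_pos: [0.5539, 0.0682, 0.1247]
orientation: [0.608, -0.607, -0.362, 0.361]
contact_force: [-2.1, 4.1, 3.7]
grip_width: 0.498
```

```bash
python3 st.py
```

```text
22.0 [0.5539 0.0682 0.1247] yaw 61.5 tilt [-0.0003  0.0012] F [-2.1  4.1  3.7] M [ 0.77  0.42 -0.06] g 0.498 q6 [-0.08 -1.15]
```

carry_out([
  [[0.0006, -0.0003, 0], -5, 1],
  [[0, -0.0003, 0], -4, 1],
  [[0, 0, 0], 0, 1],
])

```text
t: 22.38
tcp_pos: [0.5536, 0.0684, 0.1249]
orientation: [0.579, -0.577, -0.407, 0.408]
contact_force: [-3.5, 4.0, 2.6]
grip_width: 0.501
```

```bash
python3 st.py
```

```text
22.38 [0.5536 0.0684 0.1249] yaw 70.3 tilt [-0.0017  0.0014] F [-3.5  4.   2.6] M [ 0.65  0.65 -1.13] g 0.501 q6 [-0.08 -1.31]
```

carry_out([
  [[0.0003, 0, 0.0006], 3, 1],
  [[0, 0.0004, 0], 7, 1],
  [[0, 0.0004, 0], 7, 1],
  [[0, 0, 0], 0, 1],
])

```text
t: 22.88
tcp_pos: [0.5545, 0.0679, 0.1245]
orientation: [-0.631, 0.632, 0.319, -0.318]
contact_force: [-0.4, 0.4, 1.5]
grip_width: 0.503
```

```bash
python3 st.py
```

```text
22.88 [0.5545 0.0679 0.1245] yaw 53.6 tilt [ 0.0011 -0.0008] F [-0.4  0.4  1.5] M [ 0.03  0.07 -0.06] g 0.503 q6 [-0.08 -1.01]
```

carry_out([
  [[0, 0.0004, 0], 7, 1],
  [[0, 0.0005, 0], 7, 1],
  [[0, 0.0004, 0], 7, 1],
  [[0, 0, 0], 0, 1],
])

```text
t: 23.38
tcp_pos: [0.5544, 0.0681, 0.123]
orientation: [-0.678, 0.679, 0.2, -0.199]
contact_force: [0.1, -0.7, 0.5]
grip_width: 0.502
```

```bash
python3 st.py
```

```text
23.38 [0.5544 0.0681 0.123 ] yaw 32.7 tilt [ 0.0009 -0.0005] F [ 0.1 -0.7  0.5] M [-0.03 -0.06  0.01] g 0.502 q6 [-0.08 -0.65]
```

carry_out([
  [[0, 0.0004, 0], 7, 1],
  [[0, 0.0005, 0], 7, 1],
  [[0, 0.0004, 0], 7, 1],
  [[0, 0.0005, 0], 7, 1],
  [[0, 0, 0], 0, 1],
])

```text
t: 24.0
tcp_pos: [0.5543, 0.0681, 0.1213]
orientation: [-0.706, 0.707, 0.03, -0.03]
contact_force: [-0.3, -0.9, 1.6]
grip_width: 0.499
```

```bash
python3 st.py
```

```text
24.0 [0.5543 0.0681 0.1213] yaw 4.8 tilt [ 0.0006 -0.0005] F [-0.3 -0.9  1.6] M [-0.11 -0.02 -0.  ] g 0.499 q6 [-0.08 -0.16]
```

carry_out([
  [[0, 0.0004, 0], 7, 1],
  [[0, 0.0005, 0], 7, 1],
  [[0, 0.0004, 0], 7, 1],
  [[0, 0.0004, 0], 7, 1],
  [[0, 0, 0], 0, 1],
])

```text
t: 24.62
tcp_pos: [0.554, 0.0683, 0.1194]
orientation: [-0.693, 0.693, -0.142, 0.142]
contact_force: [0.7, -0.5, 1.7]
grip_width: 0.503
```

```bash
python3 st.py
```

```text
24.62 [0.554  0.0683 0.1194] yaw -23.1 tilt [-0.0001 -0.0001] F [ 0.7 -0.5  1.7] M [-0.06  0.03  0.  ] g 0.503 q6 [-0.08  0.33]
```

carry_out([
  [[0, 0.0004, 0], 7, 1],
  [[0, 0.0004, 0], 6, 1],
  [[0, 0.0003, 0], 5, 1],
  [[0, 0, 0], 0, 1],
], force=100)

```text
t: 25.12
tcp_pos: [0.5542, 0.0683, 0.1185]
orientation: [0.662, -0.662, 0.248, -0.248]
contact_force: [-0.4, -0.4, 1.7]
grip_width: 0.495
```

```bash
python3 st.py
```

```text
25.12 [0.5542 0.0683 0.1185] yaw -41.1 tilt [ 0.0004 -0.0002] F [-0.4 -0.4  1.7] M [-0.12 -0.04 -0.  ] g 0.495 q6 [-0.08  0.64]
```

carry_out([
  [[0, 0.0003, 0], 5, 1],
  [[0, 0.0003, 0], 5, 1],
  [[0, 0, 0], 0, 1],
])

```text
t: 25.5
tcp_pos: [0.5545, 0.0683, 0.1185]
orientation: [0.638, -0.638, 0.305, -0.306]
contact_force: [0.5, 0.4, 5.2]
grip_width: 0.494
```

```bash
python3 st.py
```

```text
25.5 [0.5545 0.0683 0.1185] yaw -51.1 tilt [ 0.0013 -0.0002] F [0.5 0.4 5.2] M [-0.07  0.14 -0.03] g 0.494 q6 [-0.08  0.82]
```

carry_out([
  [[0, 0.0002, 0], 5, 1],
  [[0, 0.0002, 0], 5, 1],
  [[0, 0, 0], 0, 1],
])

```text
t: 25.88
tcp_pos: [0.5543, 0.0683, 0.1184]
orientation: [0.609, -0.609, 0.359, -0.36]
contact_force: [-1.6, -0.8, 8.2]
grip_width: 0.493
```

```bash
python3 st.py
```

```text
25.88 [0.5543 0.0683 0.1184] yaw -61.1 tilt [ 0.0012 -0.0003] F [-1.6 -0.8  8.2] M [-0.09  0.35 -0.13] g 0.493 q6 [-0.08  0.99]
```

carry_out([
  [[0, 0, 0], 5, 1],
  [[0, 0, 0], 5, 1],
  [[0, 0, 0], 0, 1],
])

```text
t: 26.25
tcp_pos: [0.5539, 0.0683, 0.1184]
orientation: [-0.575, 0.575, -0.411, 0.411]
contact_force: [-3.0, -0.0, 8.2]
grip_width: 0.494
```

```bash
python3 st.py; python3 - <<'E'
from h import *
im,s=grab('wrist','w13')
p=cv2.cvtColor(im['pixels'],cv2.COLOR_RGB2BGR)
i,_=grab('scene','s13'); q=cv2.cvtColor(i['pixels'],cv2.COLOR_RGB2BGR)
cv2.imwrite('pics/w13c.png',np.hstack([cv2.resize(p[120:384,130:394],(400,400)),cv2.resize(q[130:230,180:280],(400,400),interpolation=cv2.INTER_CUBIC)]))
E
```

```text
26.25 [0.5539 0.0683 0.1184] yaw -71.1 tilt [ 0.0004 -0.0004] F [-3.  -0.   8.2] M [-0.18  0.52 -0.42] g 0.494 q6 [-0.08  1.16]
```

View pics/w13c.png

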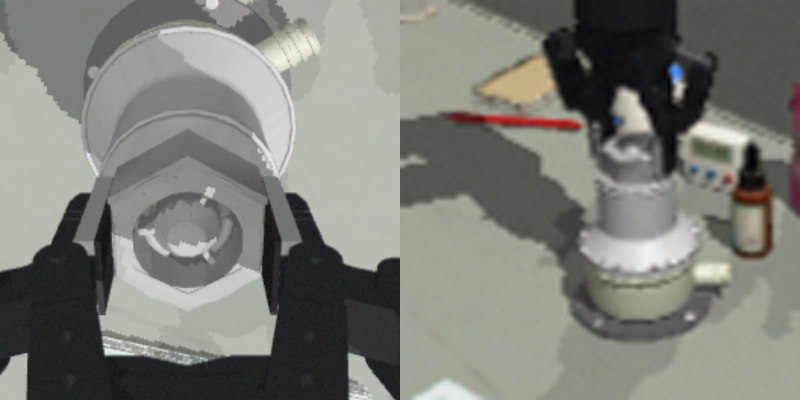

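carry_out([
  [[0, 0, 0], 4, 1],
  [[0, 0, 0], 4, 1],
  [[0, 0, 0], 0, 1],
])

```text
t: 26.72
tcp_pos: [0.5538, 0.0683, 0.1183]
orientation: [-0.545, 0.546, -0.449, 0.45]
contact_force: [-3.4, -1.1, 8.5]
grip_width: 0.494
```

```bash
python3 st.py; python3 -c "
from h import *
print(ctrl.read_state()['tau'].round(2))"
```

```text
26.73 [0.5538 0.0683 0.1183] yaw -79.0 tilt [ 0.0003 -0.0009] F [-3.4 -1.1  8.5] M [-0.08  0.49  0.46] g 0.494 q6 [-0.08  1.3 ]
[ -0.28 -43.13 -24.14   0.47  -0.99   0.67]
```

carry_out([
  [[0, 0, 0], 3, 1],
  [[0, 0, 0], 3, 1],
  [[0, 0, 0], 0, 1],
])

```text
t: 27.1
tcp_pos: [0.5538, 0.0683, 0.1183]
orientation: [-0.521, 0.522, -0.477, 0.478]
contact_force: [-2.7, -0.7, 8.4]
grip_width: 0.491
```

```bash
python3 st.py; python3 -c "
from h import *
print(ctrl.read_state()['tau'].round(2))"
```

```text
27.1 [0.5538 0.0683 0.1183] yaw -84.9 tilt [ 0.0002 -0.0013] F [-2.7 -0.7  8.4] M [-0.03  0.46  1.17] g 0.491 q6 [-0.08  1.41]
[ -0.88 -43.22 -24.19   0.75  -0.99   1.3 ]
```

carry_out([
  [[0, 0, 0], 4, 1],
  [[0, 0, 0], 4, 1],
  [[0, 0, 0], 0, 1],
])

```text
t: 27.48
tcp_pos: [0.5537, 0.0684, 0.1182]
orientation: [-0.487, 0.488, -0.512, 0.513]
contact_force: [-2.4, -0.8, 7.4]
grip_width: 0.493
```

```bash
python3 st.py; python3 - <<'E'
from h import *
print(ctrl.read_state()['tau'].round(2))
im,s=grab('wrist','w14')
p=cv2.cvtColor(im['pixels'],cv2.COLOR_RGB2BGR)
a,_=load('w13');a=cv2.cvtColor(a['pixels'],cv2.COLOR_RGB2BGR)
cv2.imwrite('pics/w14c.png',np.hstack([cv2.resize(x[180:340,175:335],(400,400),interpolation=cv2.INTER_CUBIC) for x in (a,p)]))
E
```

```text
27.48 [0.5537 0.0684 0.1182] yaw -92.9 tilt [ 0.     -0.0013] F [-2.4 -0.8  7.4] M [-0.1   0.51  1.23] g 0.493 q6 [-0.08  1.55]
[ -0.95 -43.53 -24.29   0.75  -0.94   1.38]
```

View pics/w14c.png

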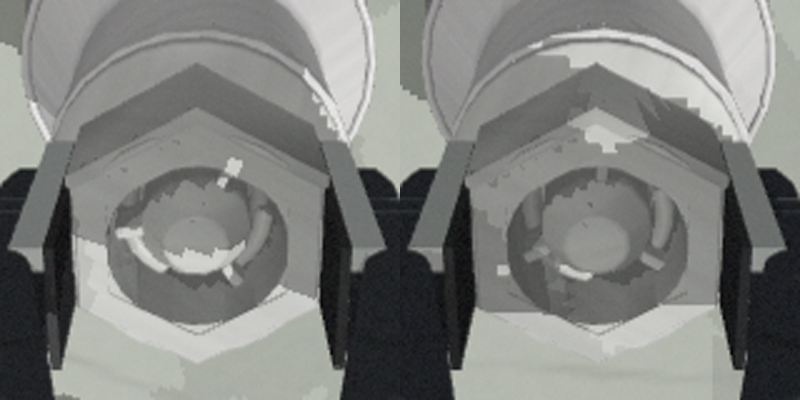

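carry_out([
  [[0, -0.001, 0], 0, 1],
  [[0, -0.001, 0], 0, 1],
  [[0, -0.001, 0], 0, 1],
  [[0, 0, 0], 0, 1],
])

```text
t: 28.02
tcp_pos: [0.5537, 0.0684, 0.1183]
orientation: [0.485, -0.486, 0.514, -0.513]
contact_force: [5.7, -0.9, -14.2]
grip_width: 0.491
```

```bash
python3 st.py; python3 - <<'E'
from h import *
print(ctrl.read_state()['tau'].round(2))
E
```

```text
28.02 [0.5537 0.0684 0.1183] yaw -93.2 tilt [-0.0019 -0.0003] F [  5.7  -0.9 -14.2] M [-0.19 -0.91  2.11] g 0.491 q6 [-0.08  1.55]
[ -1.67 -55.12 -27.42   1.01   1.9    2.14]
```

carry_out([
  [[0, 0.001, 0], 0, 1],
  [[0, 0.001, 0], 0, 1],
  [[0, 0, 0], 4, 1],
  [[0, 0, 0], 0, 1],
])

```text
t: 28.52
tcp_pos: [0.5536, 0.0685, 0.1182]
orientation: [0.467, -0.467, 0.531, -0.531]
contact_force: [1.7, -1.0, -5.9]
grip_width: 0.496
```

```bash
python3 st.py; python3 - <<'E'
from h import *
print(ctrl.read_state()['tau'].round(2))
E
```

```text
28.52 [0.5536 0.0685 0.1182] yaw -97.4 tilt [-0.0007  0.0002] F [ 1.7 -1.  -5.9] M [-0.3  -0.16  1.28] g 0.496 q6 [-0.08  1.62]
[ -0.89 -50.95 -27.07   0.83   0.38   1.5 ]
```

```bash
python3 - <<'E'
from h import *
im,s=grab('wrist','w15')
p=cv2.cvtColor(im['pixels'],cv2.COLOR_RGB2BGR)
cv2.imwrite('pics/w15c.png',cv2.resize(p[175:345,170:340],(750,590),interpolation=cv2.INTER_CUBIC))
a,_=load('w11');print
E
```

```text
(no output)
```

View pics/w15c.png

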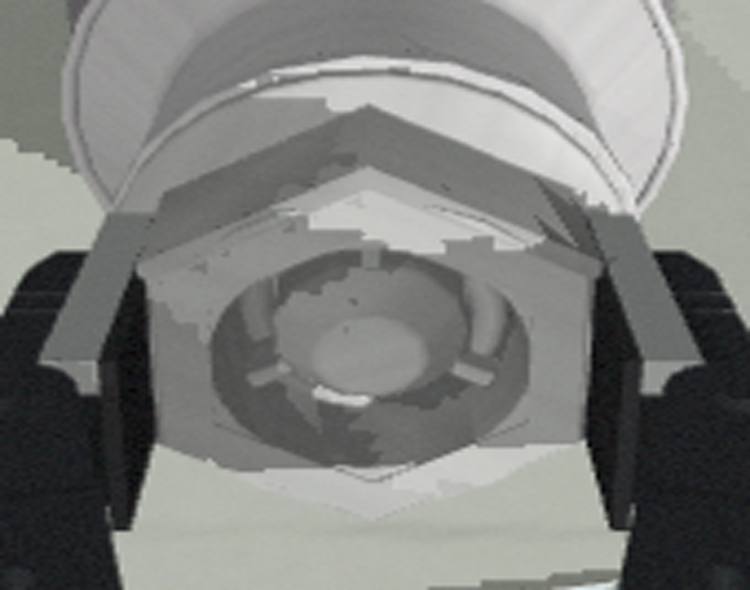

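carry_out([
  [[0, 0.001, 0], 0, 1],
  [[0, 0, 0], 0, 0.4],
  [[0, 0, 0], 0, -0.3],
  [[0, 0, 0], 0, -0.6],
  [[0, 0, 0], 0, -0.6],
  [[0, 0, 0], 0, -0.6],
])

```text
t: 29.32
tcp_pos: [0.5542, 0.0683, 0.1174]
orientation: [-0.467, 0.467, -0.531, 0.531]
contact_force: [0.2, -0.3, -0.3]
grip_width: 0.801
```

carry_out([
  [[0, -0.02, 0], 0, -0.6],
  [[0, -0.04, 0], 0, -0.6],
  [[0, -0.04, 0], 0, -0.6],
  [[0, 0, 0], 0, -0.6],
  [[0, 0, 0], 0, -0.6],
])

```text
t: 29.95
tcp_pos: [0.5536, 0.0684, 0.2169]
orientation: [0.467, -0.467, 0.531, -0.531]
contact_force: [-0.6, -0.1, -1.1]
grip_width: 0.799
```

```bash
python3 st.py; python3 - <<'E'
from h import *
im,s=grab('wrist','w16')
p=cv2.cvtColor(im['pixels'],cv2.COLOR_RGB2BGR)
i,_=grab('scene','s16'); q=cv2.cvtColor(i['pixels'],cv2.COLOR_RGB2BGR)
cv2.imwrite('pics/w16c.png',np.hstack([cv2.resize(p[100:300,160:360],(400,400),interpolation=cv2.INTER_CUBIC),cv2.resize(q[140:220,200:280],(400,400),interpolation=cv2.INTER_CUBIC)]))
E
```

```text
29.95 [0.5536 0.0684 0.2169] yaw -97.4 tilt [-0.0005  0.0001] F [-0.6 -0.1 -1.1] M [-0.01  0.02  0.02] g 0.799 q6 [-0.08  1.62]
```

View pics/w16c.png

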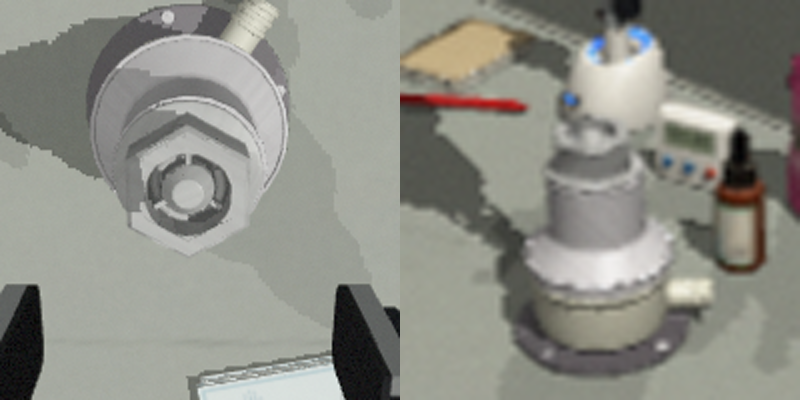

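```bash
python3 - <<'E'
from h import *
im,s=grab('top','t16'); print(ctrl.sign_off())
E
```

```text
the job is handed in; nothing more can be done
None
```

View pics/t16.png

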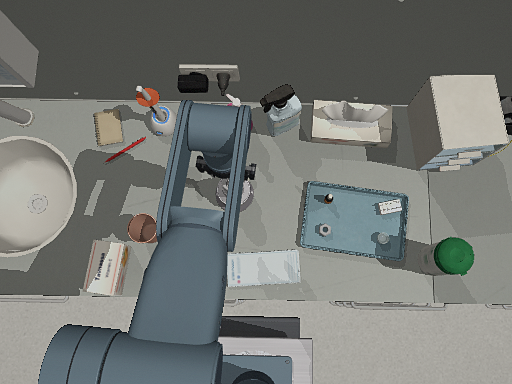

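The strainer pot is closed and handed in at about 30 s. The bell cover is seated, the large flange nut is run down onto it, and the gripper is open and clear above.

- **Cover:** I set it over the stud until I felt its rim meet the bowl. The contact was about 1 mm lower than I had calculated. The wrist picture put it within about 1–2 mm of concentric with the stud.
- **Nut:** I set it on the land, turned it anticlockwise until it dropped about 5–6 mm, then on until it met the stops after about 62° in all. Only then did I turn it clockwise.
- **Last checks:** The nut's centre is about 79 mm above the rim, as it should be with the flange on the cover. A 14 N upward pull moved it by no more than 0.1 mm. The final torque was about 1.3 N m. The last pictures show the nut sitting centred on the cover.
- **What disagreed:** The flange reached the cover after about 110° of clockwise turn. The torque only built up after about 145°, and I stopped at about 167°, where you gave about 120°. Over the last 8–12° the torque stayed near 1.2–1.3 N m instead of rising sharply. I did not find the cause.
- **Surroundings:** In the last top view the small nut, the rest of the tray and the other objects I could see stand where they did. The arm hides the dropper bottle there, but it was in place in the last scene view.

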